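# Pre-test check of a battery tray: seat one, point out the reversed one

### The arm

A 7-joint arm with a two-finger parallel gripper is mounted at the origin on a cart in front of the work surface, level with it; the furniture and walls round the work are solid. World frame = base frame: x ahead of the robot, y to its left, z up, the work surface at z = 0. Lengths are in mm, angles in rad, forces in N, time in s.
With the tool pointing down it reaches from about 400 to 875 mm from the base axis. Payload 4.4 kg.
Tool frame: the origin (TCP) lies between the finger pads, 19 mm behind the fingertips; this is the grasp point; z points along the fingers, y is the line along which they close (so a half turn about z gives the same grasp; the last joint's range is limited). The gripper opens to 85 mm and grips with 20 to 120 N. Pads are 22 mm wide; open, the fingers measure 114 mm over their backs; the gripper's body (76 mm by 85 mm) begins 54 mm behind the grasp point. The pads swing forward as they close: fully open they stand 13 mm farther back than shut.
Start: joints at [-1.4, 0.628, 0.038, 1.517, -0.027, 0.996, -0.02], TCP at [152.461, 631.881, 250.013] pointing down, gripper open.
Joint ranges: [-3.06, 3.06], [-0.37, 2.12], [-1.25, 1.32], [0.18, 2.47], [-1.1, 4.24], [0.23, 1.98], [-2.94, 2.94]. Speed limits (rad/s): [2.57, 2.57, 3.14, 3.14, 3.14, 3.14, 3.14].

### API

Orientations are given as [roll, pitch, yaw] about the fixed x, y, z axes, in that order (R = Rz(yaw) Ry(pitch) Rx(roll)).
In Python, from cell import ctrl gives the robot as it stands.
- The arm moves only by the shell command python3 -m handwheel 'ROWS'. ROWS is JSON, a list of rows, each a list of 3 entries, a list of its own where there are three numbers: the turn, a rotation vector about the tool's x, y, z in degrees, then the shift along the tool's x, y, z in m, then the closure, from 0 (fully open) to 1 (shut). A call has 1 to 5 rows; each row shifts and turns the commanded pose from where the row before left it, along the tool's axes as they then stand; what a row does not reach is not made up. A row lasts 1/12 s, in which the tool goes at most 41.7 mm and 7.16 degrees, less where a joint would pass 70% of its speed; a pose out of reach is approached as far as the arm can. A call is refused whole if a number of a shift passes 0.0417 or a number of a turn 7.16, either way. A call with a gripper value outside its range is refused whole. The fingers move at their own pace and stop on an object; the grip force is fixed at half the most. Time passes only in rows, so rows that do not move let the fingers close. It gives the time, the measured TCP pose, the force, the opening and the grip force at its end, in the units of the state.
- ctrl.read_state(): the state, without advancing time (a new reading comes with each control period).
- ctrl.get_image(name): name is "scene" or "top" or "wrist"; returns a dict with "pixels" (384x512x3 uint8, red, green, blue), "fx", "fy", "cx", "cy" (pixels), "pose" (4x4, takes a point from camera to world coordinates); the wrist camera has in their place "T_tool_cam" (4x4, takes a point from camera to tool coordinates, whose origin is the TCP and whose axes are the flange's). Camera axes: x right, y up, looking along -z (the intrinsics and any distortion apply to the point x, -y, -z); pixel columns grow to the right and rows downward; lengths in mm; the calibration is good to about 2 mm. A picture is of the moment at which its call begins: read the wrist's pose just before it. There is no depth.
- ctrl.finish_job(): hands the job in; it is judged then, once.
The state is a dict: "clock": time; "qpos": joint angles; "qd": joint speeds; "tau": joint torques, N m; "eef_pos": TCP position; "tool_rot": TCP orientation; "force": force on the tool from outside, world axes, zero at the start; "torque": the same for the moment, N m; "width": finger opening in mm; "gripper_force": force on a finger pad.
Only numpy, scipy, OpenCV 4.12 (cv2) and the standard library are available. Lean on these libraries where they do the work, as an engineer would, in place of code of your own. Each camera call takes 0.05 s, during which the arm holds its last target. There are 200 camera calls.

### The job

This tray of batteries goes under the test probes next. First press the one battery that stands proud down until it is fully home, level with the others; then, for the mate who will swap it, point at the one battery that is in the wrong way round: bring the fingertips one to four centimetres above the middle of its lid without touching it, keep still there for two seconds, and finish while still pointing. Do not pick up, pull or shift any battery, and leave the tools and the tin where they lie.

Things in the scene. Friction and masses are not known exactly. Their poses are not given: they have to be found in the camera images.
- tray: Light grey moulded tray, 140 x 172 mm (x, y) and 34 mm high (154 mm over the carrying lips on its two long sides), fixed to the bench, with 2 x 3 pockets 28 mm deep, 56 mm apart along x and 48 mm along y. Origin: under its centre, on the bench; z up. A fine ridge beside the -x end of each pocket marks where the red-dotted end belongs. Brass bush at each short end.
- batt_proud (a joint): How far the proud battery has gone down, in m: 0 to 0.005 at the start (14 to 9 mm proud), 0.014 fully home against a solid stop, level with the others; negative if pulled up. It is tight in its pocket: about 6 N slides it down, it does not fall or spring back.
- batt_proud_lid (a point): Middle of the flat lid of the battery that stands proud (same black 33 x 24 x 51 mm battery, turned the right way). Its axes are the tray's: x along the 33 mm side, z up. Two thin terminal lugs rise 5 mm above the lid, so a tool pressing straight down lands on them. Fully home, this point is 57 mm above the bench. May be in any of the six pockets.
- batt_reversed: The one battery in the wrong way round: a black block 33 x 24 mm (x, y), 51 mm high, seated loose in any of the six pockets. Its red dot is at the end away from the ridge. Origin: centre of its underside, 6 mm above the bench; its x axis is opposite to the tray's, z up.
- batt_reversed_lid (a point): Middle of the flat lid of the reversed battery, 57 mm above the bench, z up. Two thin terminal lugs rise 5 mm above the lid.
- batt_1: One of four batteries that are in right: a black block 33 x 24 mm (x, y), 51 mm high with two 5 mm lugs on top, seated loose in any of the pockets, lid 57 mm above the bench. Origin: centre of its underside. Its x axis is the tray's; the red dot on the lid is at its -x end.
- batt_2: One of four batteries that are in right: a black block 33 x 24 mm (x, y), 51 mm high with two 5 mm lugs on top, seated loose in any of the pockets, lid 57 mm above the bench. Origin: centre of its underside. Its x axis is the tray's; the red dot on the lid is at its -x end.
- batt_3: One of four batteries that are in right: a black block 33 x 24 mm (x, y), 51 mm high with two 5 mm lugs on top, seated loose in any of the pockets, lid 57 mm above the bench. Origin: centre of its underside. Its x axis is the tray's; the red dot on the lid is at its -x end.
- batt_4: One of four batteries that are in right: a black block 33 x 24 mm (x, y), 51 mm high with two 5 mm lugs on top, seated loose in any of the pockets, lid 57 mm above the bench. Origin: centre of its underside. Its x axis is the tray's; the red dot on the lid is at its -x end.
- flux_tin: Bystander: flat round tin with a red lid, 53 mm across, 20 mm high, on the cardboard mat to the right of the tray. Origin: centre of its underside.
- tweezers: Bystander: steel tweezers, 15 x 124 x 5 mm, lying along their y on the cardboard mat. Origin: centre of the underside.
- side_cutters: Bystander: side cutters with red handles, 48 x 132 x 12 mm, lying along their y on the bench to the left of the tray. Origin: centre of the underside.

How it is judged:
By the outcome, as a careful person would: the job done as asked, in the order asked, and still so for the second after the job is handed in, with the robot touching nothing.
It also fails if it takes over 35 s, if anything falls off the work surface, if the arm or the gripper's body presses on something with over 40 N, if the wrist force passes 120 N, or if a joint passes its speed limit or range.

## Working session

There is one attempt and no reset: what is moved stays moved. The work goes in short steps, Python scripts to look and compute and a shell command to move; the robot and the scene stay as the last step left them, time stands still between calls to the robot, and variables do not carry over. Pictures are saved under pics/ and viewed, at most 10 in all, crops included, and the job is handed in when it is done.

```bash
mkdir -p pics; cat > h.py <<'E'
import numpy as np,cv2
from cell import ctrl
from scipy.spatial.transform import Rotation as R
def shot(n,f):
    s=ctrl.read_state();d=ctrl.get_image(n)
    cv2.imwrite(f'pics/{f}.png',cv2.cvtColor(d['pixels'],cv2.COLOR_RGB2BGR))
    if 'pose' in d: P=np.array(d['pose'])
    else:
        T=np.eye(4);T[:3,:3]=R.from_euler('xyz',s['tool_rot']).as_matrix();T[:3,3]=s['eef_pos'];P=T@np.array(d['T_tool_cam'])
    return d,P
def plane(d,P,u,v,z):
    r=P[:3,:3]@np.array([(u-d['cx'])/d['fx'],-(v-d['cy'])/d['fy'],-1]);c=P[:3,3]
    return c+r*(z-c[2])/r[2]
E
python3 - <<'E'
from h import *
s=ctrl.read_state();print(s)
for n in('top','scene'):
    d,P=shot(n,n);print(n,[k for k in d],d['fx'],P.round(2).tolist())
a=cv2.imread('pics/top.png');
E
```

```text
{'clock': 0.0, 'qpos': array([-1.3997916 ,  0.62932391,  0.03841281,  1.51835124, -0.02699734,
        0.99629057, -0.01998001]), 'qd': array([ 0.0013044 ,  0.00115717, -0.00017236,  0.00069683, -0.00028398,
        0.0012253 , -0.00032531]), 'tau': array([ 1.67974966e-03, -5.63417029e+01,  1.22629903e+00, -1.93443185e+01,
        1.08518475e-02,  1.06127738e-02, -1.29947099e-05]), 'eef_pos': array([152.30849196, 631.3104038 , 249.10827203]), 'tool_rot': array([-3.13973661e+00,  8.02748937e-06,  2.90483333e+00]), 'force': array([-1.0272006 ,  0.75901514, -0.20285576]), 'torque': array([-0.02163458,  0.02177248, -0.01451937]), 'gripper_force': 0.0, 'width': 84.93837271405604}
top ['pixels', 'fx', 'fy', 'cx', 'cy', 'pose'] 408.23488853818316 [[-0.0, 0.98, -0.18, 261.37], [-1.0, -0.0, -0.0, -362.55], [-0.0, 0.18, 0.98, 1057.86], [0.0, 0.0, 0.0, 1.0]]
scene ['pixels', 'fx', 'fy', 'cx', 'cy', 'pose'] 368.14314371139716 [[0.63, 0.58, -0.52, 15.16], [-0.78, 0.46, -0.43, -690.74], [-0.01, 0.68, 0.74, 692.61], [0.0, 0.0, 0.0, 1.0]]
```

View pics/top.png

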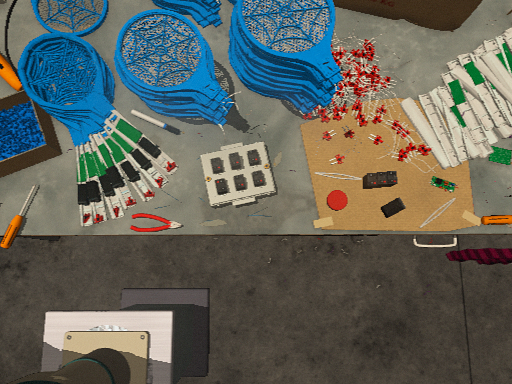

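View pics/scene.png

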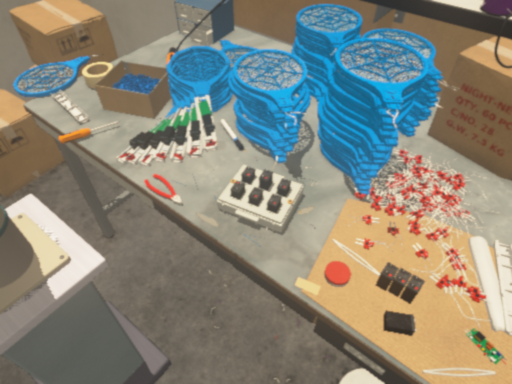

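The top view shows the tray at about (237,173), 2 rows by 3. The cutters are at (155,222) and the tin is at (337,200). The scene view shows the tray at (262,198). Next I'll zoom in on both.

```bash
python3 - <<'E'
from h import *
a=cv2.imread('pics/top.png')[135:215,190:285];b=cv2.imread('pics/scene.png')[155:240,210:310]
a=cv2.resize(a,(400,337),interpolation=3);b=cv2.resize(b,(400,340),interpolation=3)[:337]
cv2.imwrite('pics/crop.png',np.hstack([a,b]))
d,P=shot('top','t2')
for u,v in((201,155),(270,143),(276,192),(207,206),(237,172)):print(plane(d,P,u,v,34).round(0))
T=ctrl.get_image('wrist');print(np.array(T['T_tool_cam']).round(2).tolist(),T['fx'])
E
```

```text
[ 541. -229.   34.]
[ 573. -408.   34.]
[ 443. -422.   34.]
[ 408. -247.   34.]
[ 495. -323.   34.]
[[-0.0, 0.96, 0.27, 67.34], [1.0, 0.0, -0.0, -1.61], [-0.0, 0.27, -0.96, -124.71], [0.0, 0.0, 0.0, 1.0]] 314.15953385489075
```

View pics/crop.png

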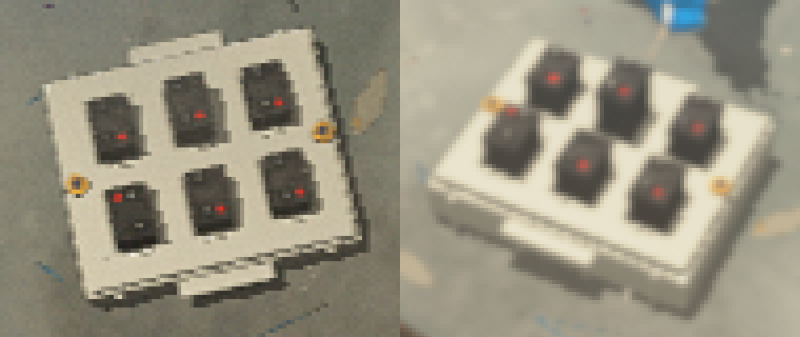

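The reversed battery is in the lower-left pocket of the top crop: its dot is at the far end, (117,198), while the other five have theirs at the near end. The top-middle one (195,105) looks proud. I'll go above the tray and take a close look.

```bash
python3 -m handwheel '[[[0,0,-6],[0,0,0],1],[[0,0,-6],[0,0,0],1],[[0,0,-6],[0,0,0],1],[[0,0,-6],[0,0,0],1],[[0,0,0],[0,0,0],1]]'
python3 -m handwheel '[[[0,0,0],[-0.0165,-0.035,0],1],[[0,0,0],[-0.0165,-0.035,0],1],[[0,0,0],[-0.0165,-0.035,0],1],[[0,0,0],[-0.0165,-0.035,0],1],[[0,0,0],[-0.0165,-0.035,0],1]]'
python3 -m handwheel '[[[0,0,0],[-0.0165,-0.035,0],1],[[0,0,0],[-0.0165,-0.035,0],1],[[0,0,0],[-0.0165,-0.035,0],1],[[0,0,0],[-0.0165,-0.035,0],1],[[0,0,0],[-0.0165,-0.035,0],1]]'
```

```text
clock: 0.62
eef_pos: [152.5, 631.7, 249.8]
tool_rot: [-3.141, -0.001, -2.957]
force: [0.2, 0.2, -0.5]
width: 25.3
gripper_force: 0.0
clock: 1.03
eef_pos: [266.0, 473.0, 250.0]
tool_rot: [-3.141, 0.0, -2.963]
force: [0.8, 0.5, 0.5]
width: -0.2
gripper_force: 0.0
clock: 1.45
eef_pos: [378.9, 315.9, 250.2]
tool_rot: [3.141, 0.0, -2.963]
force: [0.7, 0.8, 0.2]
width: 0.3
gripper_force: 0.0
```

```bash
for i in 1 ; do python3 -m handwheel '[[[0,0,0],[-0.0007,-0.038,0],1],[[0,0,0],[-0.0007,-0.038,0],1],[[0,0,0],[-0.0007,-0.038,0],1],[[0,0,0],[-0.0007,-0.038,0],1],[[0,0,0],[-0.0007,-0.038,0],1]]'; done
python3 -m handwheel '[[[0,0,0],[-0.0007,-0.038,0],1],[[0,0,0],[-0.0007,-0.038,0],1],[[0,0,0],[-0.0007,-0.038,0],1],[[0,0,0],[-0.0007,-0.038,0],1],[[0,0,0],[-0.0007,-0.038,0],1]]'
python3 -m handwheel '[[[0,0,0],[-0.0007,-0.038,0],1],[[0,0,0],[-0.0007,-0.038,0],1],[[0,0,0],[-0.0007,-0.038,0],1],[[0,0,0],[-0.0007,-0.038,0],1],[[0,0,0],[-0.0007,-0.038,0],1]]'
python3 -m handwheel '[[[0,0,0],[-0.0007,-0.038,0],1],[[0,0,0],[-0.0007,-0.038,0],1],[[0,0,0],[0,0,0],1],[[0,0,0],[0,0,0],1],[[0,0,0],[0,0,0],1]]'
python3 - <<'E'
from h import *
shot('wrist','w1')
E
```

```text
clock: 1.87
eef_pos: [416.0, 129.5, 250.1]
tool_rot: [3.141, 0.0, -2.963]
force: [0.7, 0.1, 1.2]
width: 0.1
gripper_force: 0.0
clock: 2.28
eef_pos: [453.9, -56.8, 250.2]
tool_rot: [3.142, 0.001, -2.963]
force: [1.7, 0.7, -0.3]
width: 0.1
gripper_force: 0.0
clock: 2.7
eef_pos: [491.7, -243.1, 250.1]
tool_rot: [3.142, 0.0, -2.963]
force: [0.8, 1.3, -0.1]
width: -0.0
gripper_force: 0.0
clock: 3.12
eef_pos: [506.5, -314.9, 249.6]
tool_rot: [3.14, -0.0, -2.961]
force: [-0.3, 0.9, -0.4]
width: 0.1
gripper_force: 0.0
```

View pics/w1.png

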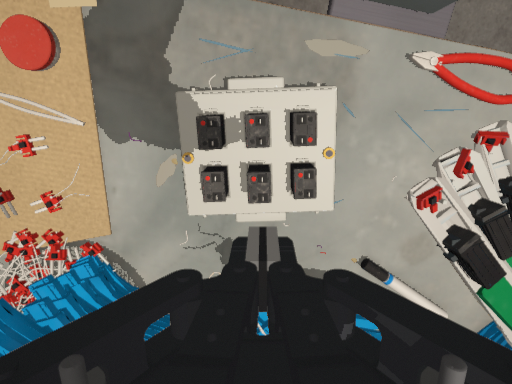

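The wrist view shows the bushes at (188,157) and (328,153). The reversed battery is at (303,127), with its dot at the opposite end, and the proud candidate is at (259,182). I'll use the red dots in the two views to check the heights.

```bash
cat >> h.py <<'E'
def dots(d,box):
    x0,x1,y0,y1=box;p=d['pixels'].astype(int);m=((p[...,0]>120)&(p[...,0]>1.8*p[...,1])&(p[...,0]>1.8*p[...,2]))
    k=np.zeros(m.shape,np.uint8);k[y0:y1,x0:x1]=m[y0:y1,x0:x1]
    n,_,st,c=cv2.connectedComponentsWithStats(k,connectivity=8);return [c[i] for i in range(1,n) if st[i,4]>=2]
def ray(d,P,q):
    r=P[:3,:3]@np.array([(q[0]-d['cx'])/d['fx'],-(q[1]-d['cy'])/d['fy'],-1]);return P[:3,3],r/np.linalg.norm(r)
E
python3 - <<'E'
from h import *
w,PW=shot('wrist','w2')
b=[plane(w,PW,*q,34) for q in((188,157.5),(328,153))]
c=(b[0]+b[1])/2;y=(b[1]-b[0]);L=np.linalg.norm(y);y/=L;yaw=np.arctan2(-y[0],y[1])
print('bush',[v.round(1) for v in b],L,'c',c.round(1),'yaw',np.degrees(yaw))
t,PT=shot('top','t3');
W=dots(w,(186,333,90,212));Tt=dots(t,(203,275,143,203));print(len(W),len(Tt))
X=np.array([np.cos(yaw),np.sin(yaw)]);Y=np.array([-X[1],X[0]])
for q in W:
    best=min(((lambda o,r,o2,r2:(lambda s:(np.linalg.norm(o+r*s[0]-o2-r2*s[1]),o+r*s[0]))(np.linalg.lstsq(np.stack([r,-r2],1),o2-o,rcond=None)[0]))(*ray(w,PW,q),*ray(t,PT,g)) for g in Tt),key=lambda e:e[0]+abs(e[1][2]-62))
    p=plane(w,PW,*q,57)[:2]-c[:2];print(q.round(1),'gap',round(best[0],1),'pt',best[1].round(1),'tray xy',((best[1][:2]-c[:2])@X).round(1),((best[1][:2]-c[:2])@Y).round(1),'at57',(p@X).round(1),(p@Y).round(1))
E
```

```text
bush [array([ 513.8, -397.1,   34. ]), array([ 481.3, -247.5,   34. ])] 153.09189111923166 c [ 497.6 -322.3   34. ] yaw 12.249899187827882
6 5
[250.6 120.4] gap 1.5 pt [ 461.5 -336.3   44.8] tray xy -38.2 -6.0 at57 -38.9 -5.5
[201.6 121.8] gap 32.1 pt [ 454.5 -353.9  227. ] tray xy -48.8 -21.7 at57 -39.1 -54.0
[309.1 138.9] gap 0.9 pt [ 469.3 -272.8   43.6] tray xy -17.1 54.4 at57 -18.8 52.5
[299.2 174.2] gap 1.8 pt [ 508.4 -274.7   42.7] tray xy 20.7 44.2 at57 17.4 42.6
[206.4 177.2] gap 1.3 pt [ 524.2 -370.4   63.6] tray xy 15.8 -52.6 at57 17.4 -53.9
[252.4 178. ] gap 2.2 pt [ 517.  -324.2   61.6] tray xy 18.6 -6.0 at57 19.8 -6.2
```

The middle battery of the +x row images 2.4 mm outward of its neighbours, so it sits about 10 mm high. That one is proud, with its lid at about (525,-316). Going above it.

```bash
python3 -m handwheel '[[[0,0,-2],[-0.018,-0.005,0.02],1],[[0,0,0],[0,0,0.04],1],[[0,0,0],[0,0,0.04],1],[[0,0,0],[0,0,0.03],1],[[0,0,0],[0,0,0.01],1]]'
python3 -m handwheel '[[[0,0,0],[0,0,0],1],[[0,0,0],[0,0,0],1],[[0,0,0],[0,0,0],1],[[0,0,0],[0,0,0],1]]'
python3 - <<'E'
from h import *
d,P=shot('wrist','w3')
a=d['pixels'][40:310,90:450];cv2.imwrite('pics/w3c.png',cv2.cvtColor(cv2.resize(a,None,fx=2,fy=2),4))
E
```

```text
clock: 3.68
eef_pos: [523.0, -314.2, 105.7]
tool_rot: [3.136, -0.006, -2.923]
force: [-0.7, 0.1, -0.1]
width: 0.1
gripper_force: 0.0
clock: 4.02
eef_pos: [526.9, -318.0, 112.4]
tool_rot: [-3.139, 0.003, -2.925]
force: [0.4, 0.1, -0.2]
width: -0.1
gripper_force: 0.0
```

View pics/w3c.png

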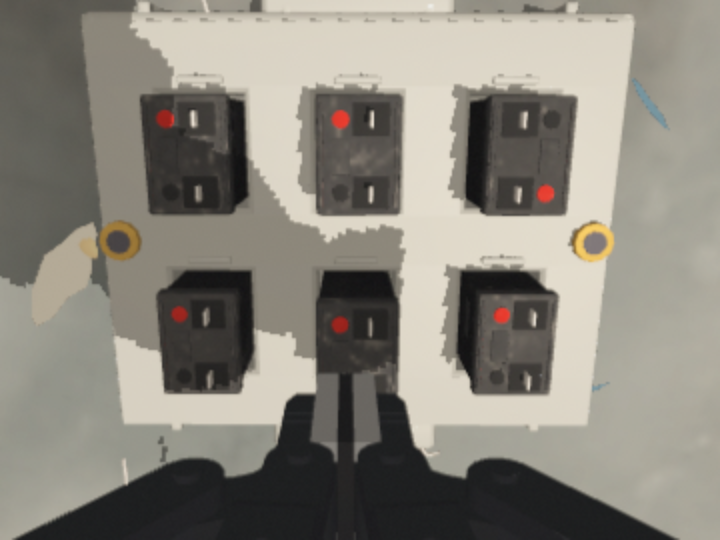

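The close view confirms it: the lower-middle battery at (358,345) stands higher than its neighbours. The ridges are on the robot side. The fingertips are about 3 mm left of centre, so I'll correct that and press.

```bash
python3 -m handwheel '[[[0,0,0],[0.001,0.003,0.005],1],[[0,0,0],[0,0,0.004],1],[[0,0,0],[0,0,0.004],1],[[0,0,0],[0,0,0.003],1],[[0,0,0],[0,0,0],1]]'
python3 -m handwheel '[[[0,0,0],[0,0,0.003],1],[[0,0,0],[0,0,0.002],1],[[0,0,0],[0,0,0.002],1],[[0,0,0],[0,0,0],1]]'
```

```text
clock: 4.48
eef_pos: [523.2, -314.3, 93.0]
tool_rot: [3.14, -0.001, -2.925]
force: [0.0, 0.0, 0.0]
width: -0.2
gripper_force: 0.0
clock: 4.82
eef_pos: [523.9, -314.8, 87.3]
tool_rot: [-3.141, 0.0, -2.925]
force: [-0.4, 0.0, 4.8]
width: 0.2
gripper_force: 2.2
```

```bash
python3 -m handwheel '[[[0,0,0],[0,0,0.002],1],[[0,0,0],[0,0,0.001],1],[[0,0,0],[0,0,0],1]]'
python3 -m handwheel '[[[0,0,0],[0,0,0.002],1],[[0,0,0],[0,0,0],1]]'
python3 -m handwheel '[[[0,0,0],[0,0,0.001],1],[[0,0,0],[0,0,0],1]]'
```

```text
clock: 5.07
eef_pos: [524.0, -314.8, 84.5]
tool_rot: [-3.141, 0.0, -2.925]
force: [-1.1, 0.3, 4.6]
width: -0.1
gripper_force: 2.6
clock: 5.23
eef_pos: [524.0, -314.8, 82.5]
tool_rot: [-3.141, 0.0, -2.925]
force: [-0.5, 1.2, 5.6]
width: 0.4
gripper_force: 2.6
clock: 5.4
eef_pos: [523.9, -314.8, 81.6]
tool_rot: [-3.141, 0.0, -2.925]
force: [-1.8, 0.3, 5.6]
width: -0.1
gripper_force: 2.7
```

```bash
python3 -m handwheel '[[[0,0,0],[0,0,0.001],1],[[0,0,0],[0,0,0],1]]'
python3 -m handwheel '[[[0,0,0],[0,0,0.001],1],[[0,0,0],[0,0,0],1],[[0,0,0],[0,0,0],1]]'
```

```text
clock: 5.57
eef_pos: [524.0, -314.8, 80.6]
tool_rot: [-3.141, 0.0, -2.925]
force: [-0.3, 0.5, 4.9]
width: 0.2
gripper_force: 2.8
clock: 5.82
eef_pos: [524.0, -314.8, 79.8]
tool_rot: [-3.141, 0.001, -2.925]
force: [-1.3, 1.0, 6.3]
width: 0.1
gripper_force: 3.1
```

```bash
python3 -m handwheel '[[[0,0,0],[0,0,0.001],1],[[0,0,0],[0,0,0],1]]'
python3 -m handwheel '[[[0,0,0],[0,0,0.001],1],[[0,0,0],[0,0,0],1]]'
python3 -m handwheel '[[[0,0,0],[0,0,0.001],1],[[0,0,0],[0,0,0],1]]'
```

```text
clock: 5.98
eef_pos: [524.0, -314.9, 79.2]
tool_rot: [-3.141, 0.001, -2.925]
force: [-1.9, -0.1, 9.7]
width: 0.2
gripper_force: 4.8
clock: 6.15
eef_pos: [524.1, -314.9, 78.7]
tool_rot: [-3.141, 0.001, -2.925]
force: [-2.5, 1.7, 14.1]
width: -0.1
gripper_force: 6.5
clock: 6.32
eef_pos: [524.2, -314.9, 78.3]
tool_rot: [-3.141, 0.001, -2.925]
force: [-2.9, 1.2, 17.7]
width: 0.1
gripper_force: 8.2
```

The stop is reached: force climbs past the 6 N sliding level. One more firm push, then I'll raise and look.

```bash
python3 -m handwheel '[[[0,0,0],[0,0,0.001],1],[[0,0,0],[0,0,0.001],1],[[0,0,0],[0,0,0],1]]'
python3 -m handwheel '[[[0,0,0],[0,0,-0.02],1],[[0,0,0],[0,0,-0.03],1],[[0,0,0],[0.03,0.025,-0.03],1],[[0,0,0],[0.025,0.022,0],1],[[0,0,0],[0,0,0],1]]'
python3 -m handwheel '[[[0,0,0],[0,0,0],1],[[0,0,0],[0,0,0],1],[[0,0,0],[0,0,0],1]]'
python3 - <<'E'
from h import *
w,P=shot('wrist','w4');print(ctrl.read_state()['eef_pos'])
a=w['pixels'][40:310,90:450];cv2.imwrite('pics/w4c.png',cv2.cvtColor(cv2.resize(a,None,fx=2,fy=2),4))
for q in dots(w,(60,460,0,300)):print(q.round(1),plane(w,P,*q,57).round(1))
E
```

```text
clock: 6.57
eef_pos: [524.4, -315.0, 77.5]
tool_rot: [-3.14, 0.002, -2.925]
force: [-5.6, 3.4, 26.6]
width: 0.2
gripper_force: 11.8
clock: 6.98
eef_pos: [458.3, -279.9, 149.9]
tool_rot: [3.136, -0.006, -2.925]
force: [-1.7, 0.8, -1.5]
width: 0.1
gripper_force: 0.0
clock: 7.23
eef_pos: [466.4, -283.8, 149.2]
tool_rot: [-3.141, 0.001, -2.925]
force: [-0.3, 0.1, -0.3]
width: 0.2
gripper_force: 0.0
[ 466.30503201 -283.77921878  149.06083381]
[457.2  95.4] [ 369.5 -175.2   57. ]
[455.3 109.5] [ 378.3 -173.    57. ]
[126.5 175.5] [ 471.1 -383.4   57. ]
[194.5 175.6] [ 460.7 -336.3   57. ]
[276. 203.] [ 468.2 -275.2   57. ]
[134.9 248.2] [ 526.4 -371.5   57. ]
[198.7 248.3] [ 516.  -324.3   57. ]
[445.4 294. ] [ 513.2 -127.1   57. ]
```

View pics/w4c.png

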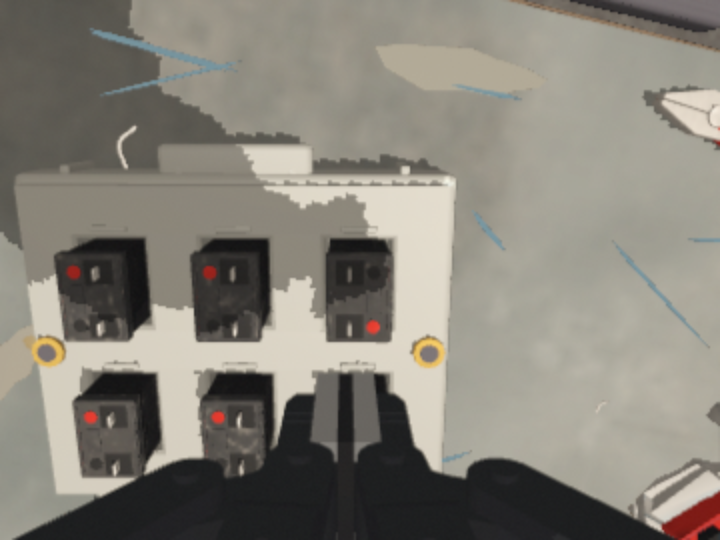

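The pressed battery is now level: its dot spacing at z=57 is 56.6 mm, the same as the neighbouring column. The reversed lid at crop (360,290) puts its middle at about (459.5,-282). Moving down to point.

```bash
python3 -m handwheel '[[[0,0,0],[0.0064,0.0033,0.01],1],[[0,0,0],[0,0,0.015],1],[[0,0,0],[0,0,0.014],1],[[0,0,0],[0,0,0.008],1],[[0,0,0],[0,0,0],1]]'
python3 -m handwheel '[[[0,0,0],[0,0,0],1],[[0,0,0],[0,0,0],1],[[0,0,0],[0,0,0],1],[[0,0,0],[0,0,0],1],[[0,0,0],[0,0,0],1]]'
```

```text
clock: 7.7
eef_pos: [457.8, -281.1, 100.4]
tool_rot: [3.139, -0.002, -2.924]
force: [0.0, -0.8, 0.7]
width: -0.3
gripper_force: 0.0
clock: 8.12
eef_pos: [458.6, -281.6, 102.9]
tool_rot: [-3.141, 0.001, -2.925]
force: [-0.6, 0.6, 0.1]
width: 0.2
gripper_force: 0.0
```

```bash
python3 -m handwheel '[[[0,0,0],[0,0,0],1],[[0,0,0],[0,0,0],1],[[0,0,0],[0,0,0],1],[[0,0,0],[0,0,0],1],[[0,0,0],[0,0,0],1]]' >/dev/null
python3 -m handwheel '[[[0,0,0],[0,0,0],1],[[0,0,0],[0,0,0],1],[[0,0,0],[0,0,0],1],[[0,0,0],[0,0,0],1],[[0,0,0],[0,0,0],1]]' >/dev/null
python3 -m handwheel '[[[0,0,0],[0,0,0],1],[[0,0,0],[0,0,0],1],[[0,0,0],[0,0,0],1],[[0,0,0],[0,0,0],1],[[0,0,0],[0,0,0],1]]' >/dev/null
python3 -m handwheel '[[[0,0,0],[0,0,0],1],[[0,0,0],[0,0,0],1],[[0,0,0],[0,0,0],1],[[0,0,0],[0,0,0],1],[[0,0,0],[0,0,0],1]]' >/dev/null
python3 -m handwheel '[[[0,0,0],[0,0,0],1],[[0,0,0],[0,0,0],1],[[0,0,0],[0,0,0],1],[[0,0,0],[0,0,0],1],[[0,0,0],[0,0,0],1]]' >/dev/null
python3 -m handwheel '[[[0,0,0],[0,0,0],1],[[0,0,0],[0,0,0],1],[[0,0,0],[0,0,0],1],[[0,0,0],[0,0,0],1],[[0,0,0],[0,0,0],1]]'
python3 - <<'E'
from h import *
w,P=shot('wrist','w5');a=w['pixels'][40:310,90:450];cv2.imwrite('pics/w5c.png',cv2.cvtColor(cv2.resize(a,None,fx=2,fy=2),4))
E
```

```text
clock: 10.62
eef_pos: [458.3, -281.4, 102.4]
tool_rot: [-3.142, 0.0, -2.925]
force: [-0.2, 0.2, -0.2]
width: 0.1
gripper_force: 0.0
```

View pics/w5c.png

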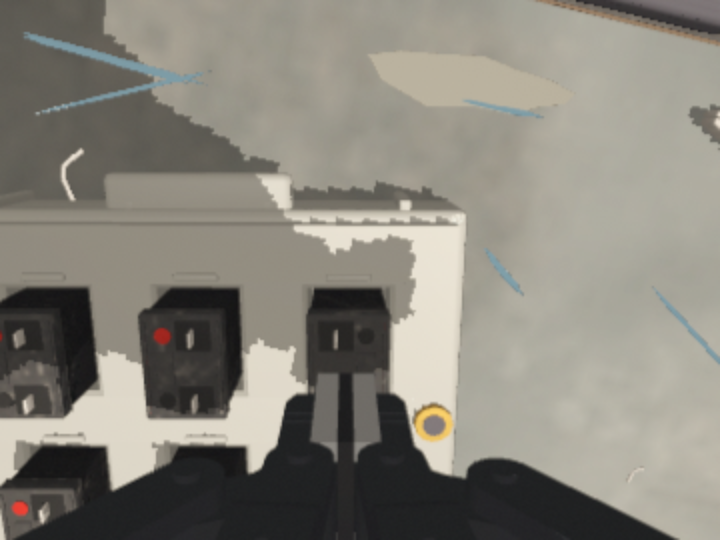

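The fingertips, at crop (345,375), hover over the reversed battery at (348,350). They are about 26 mm above its lid, touching nothing, and have held still for over 2 s.

```bash
python3 -c "
from cell import ctrl
print(ctrl.finish_job())"
```

```text
the job is handed in; nothing more can be done
None
```

I pressed the proud battery (middle of the far row) down to its stop. The job was handed in with the fingertips held still for over 2 s about 26 mm above the reversed battery (near row, left end seen from the robot).

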